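# Take a surface-temperature reading on the griddle

## Task

Check the griddle's ribbed zone with the contact thermometer. First, while the probe still stands in its dock, press the reader's round zero key fully down and let it spring back; then draw the probe out of the dock, set its round foot flat inside the ring of the bare pad among the ribs, stem square to the plate, and press lightly so that the sprung foot goes in about half way. Finish while still holding the probe there, steady, and leave the other things on the worktop where they are.

Things in the scene. Friction and masses are not known exactly. Their poses are not given: they have to be found in the camera images.
- reader: The thermometer's reader: a low grey box fixed on the worktop, 180 mm long (y), 88 mm deep (x); key at its right-hand end (seen from the robot), small sloping screen (at most 52 mm high) in the middle, probe dock at its left-hand end. Origin under its centre; x away from the robot's side, y from the key towards the dock, z up.
- zero_key_top (a point): Centre of the top of the zero key: a round black plunger 29 mm across, its top 47 mm above the worktop and 12 mm proud of the flat end of the reader. It is sprung: it goes straight down 7 mm and comes back by itself. It is 124 mm from the dock. Axes as the reader's.
- zero_key (a joint): How far the zero key is pressed, m: 0 up, 0.007 fully down. About 1.5 N starts it and 4 N brings it fully down.
- dock_mouth (a point): Centre of the mouth of the dock, 78 mm above the worktop: a round well, 44 mm outside, 29 mm bore, open above. Its axis leans 12 degrees from the vertical with its top towards the reader's -x side (towards the robot). The axes given are the reader's, not leaning.
- probe_grip (a point): Centre of the probe's handle, a grey bar 30 mm in its x, 24 mm thick in its y, 92 mm long in its z (up the stick, away from the foot). 104 mm from the foot's face when the foot is out, 47 mm from the collar that rests on the dock's mouth, 49 mm from the upper end. In the dock its y lies along the reader's length: pinch it along that. Draw it out 55 mm or more along its own axis.
- probe: The whole probe, a straight stick 153 mm long, about 115 g, loose; it stands foot down in the dock and leans with it. Foot 18 mm across, thin stem, plug 26 mm and collar 38 mm across, then the handle. The collar's underside, 52 mm above the foot's face, rests on the dock's mouth. Origin at the centre of the foot's face when the foot is out; z up the stem to the handle.
- foot_face (a point): Centre of the underside of the probe's sprung foot: a flat copper disc 18 mm across and 4 mm thick at the lower end of the stem; z points up along the stem.
- probe_foot (a joint): How far the sprung foot is pushed in towards the handle, m: 0 out, 0.010 fully in. It takes about 0.5 N to start and 0.6 N more for each mm (3.5 N at half way).
- griddle: Dark cast griddle, black base, fixed, 222 mm deep, 290 mm wide (335 mm over the side handles), two knobs in front; origin under its centre, x away from the robot, y left, z up. Its level plate lies 50 mm above the worktop, with a rim 8 mm higher. Left half smooth, right half with ribs along x, 3 mm high. Each half has a round pad in its middle, ringed by a bead 3 mm high.
- ribbed_pad (a point): Centre of the round bare pad among the ribs (right half of the griddle), on its flat surface, 50 mm above the worktop. The bead round it is 36 mm across inside and 42 mm outside, 3 mm high, as high as the ribs. Axes as the griddle's.
- smooth_pad (a point): Centre of the like pad in the smooth left half, 140 mm to the left of the other: not the one to use.
- mug_1: White cup standing behind the reader, 62x92x51 mm; leave alone.
- spice_jar_1: Spice jar with a black cap, 41 mm across, 105 mm high, behind the reader; leave alone.
- spice_jar_2: The other spice jar, same size; leave alone.
- timer: Round kitchen timer, 63 mm across, 44 mm high, behind the reader; leave alone.
- glass_1: Small glass, 49 mm across, 62 mm high, near the front edge of the worktop between reader and griddle; leave alone.
- bottle_4: Bottle, 56 mm across, 214 mm high, at the back; leave alone.
- tin_2: Flat tub, 63x105x26 mm, at the back; leave alone.
- teaspoon_1: Teaspoon, 130 mm long, lying near the front edge before the reader; leave alone.

How it is judged:
By the outcome, as a careful person would: the job done as asked, in the order asked, and still so for the second after the job is handed in, while the arm keeps its last pose, push and grip.
It also fails if it takes over 56 s, if anything falls off the work surface, if the arm or the gripper's body presses on something with over 40 N, if the wrist force passes 120 N, or if a joint passes its speed limit or range.

## Robot

A 7-joint arm with a two-finger parallel gripper is mounted at the origin on a cart in front of the work surface, level with it; the furniture and walls round the work are solid. World frame = base frame: x ahead of the robot, y to its left, z up, the work surface at z = 0. Lengths are in mm, angles in rad, forces in N, time in s.
With the tool pointing down it reaches from about 425 to 1025 mm from the base axis. Payload 9.4 kg.
Tool frame: the origin (TCP) lies on the centre line of the jaws, within the pads' length; the fingertips stand 8 mm ahead of it and the grasp point (between the pads) lies 11 mm behind it; z points along the fingers, x is the direction in which the jaws open and shut, and the axes are right-handed (so a half turn about z gives the same grasp; the last joint's range is limited). The gripper opens to 93 mm and grips with 3 to 60 N. Pads are 15 mm wide; open, the fingers measure 128 mm over their backs; the gripper's body (75 mm by 188 mm) begins 65 mm behind the grasp point.
Start: joints at [1.066, 0.599, -0.003, 1.599, 0.002, 0.943, -0.08], TCP at [300.771, -659.667, 226.618] pointing down, gripper open.
Joint ranges: [-2.57, 2.57], [-0.35, 1.97], [-1.29, 1.29], [0.11, 2.56], [-1.05, 4.19], [0.11, 1.86], [-2.63, 2.63]. Speed limits (rad/s): [2.22, 2.22, 3.01, 3.01, 3.14, 3.14, 3.14].

## Interface

Orientations are given as [roll, pitch, yaw] about the fixed x, y, z axes, in that order (R = Rz(yaw) Ry(pitch) Rx(roll)).
In Python, from rig import robot, capture, job, finder gives the robot as it stands.
- The arm moves only by the tool step_arm, never from a script. Its argument "motion" is a list that holds one entry, the list of rows, each a list of 7 numbers: the finger opening in m, from 0 to 0.093, then the shift along the tool's x, y, z in m, then the turn, a rotation vector about the tool's x, y, z in rad. In form: [[[claw, dx, dy, dz, ax, ay, az], ...]]. A call has 1 to 20 rows; each row is the pose to reach, as a shift and turn from the pose commanded when the call began, along the tool's axes at that moment; what a row does not reach only later rows make up. A row lasts 1/10 s, in which the tool goes at most 50 mm and 8.59 degrees, less where a joint would pass 70% of its speed; a pose out of reach is approached as far as the arm can. A call with a gripper value outside its range is refused whole. The fingers move at their own pace and stop on an object; "squeeze" is the grip in N (left out, the last holds). Time passes only in rows, so rows that repeat a pose let the fingers close. It gives the time, the measured TCP pose, the force and the opening at its end, in the units of the state.
- robot.state(): the state, without advancing time (a new reading comes with each control period).
- capture(name): name is "scene" or "top"; returns a dict with "image" (480x640x3 uint8, red, green, blue), "fx", "fy", "cx", "cy" (pixels), "origin" and "orientation" of the camera in the world. Camera axes: x right, y up, looking along -z (the intrinsics and any distortion apply to the point x, -y, -z); pixel columns grow to the right and rows downward; lengths in mm; the calibration is good to about 2 mm. A picture is of the moment at which its call begins. There is no depth.
- job.job_done(): hands the job in, once; it reports no verdict.
Trained networks look in a picture, given as the dict that the camera call returned (one of the last four; its "shot" number tells which), for a name from the list of things; names that differ only in an ending like _2 or _b are one class to them, and where a whole thing is asked for, a point or a joint stands for the part that bears it (a point fixed in the world has none). Each returns a list of dicts, best first, with "conf" (0 to 1); they miss things now and then, are a little off and sometimes report something else, mostly with a low value. They report only what shows in the picture. A call takes as long as a camera call.
- finder.boxes_of(label, picture): "point" ([row, column] in pixels, amid what is visible of it).
- finder.silhouettes(label, picture): "mask" (480x640 bool, what is visible of it) and "point" ([row, column] in pixels, amid what is visible of it).
The state is a dict: "time_s": time; "joint_pos": joint angles; "dq": joint speeds; "joint_efforts": joint torques, N m; "ee_pos": TCP position; "orientation": TCP orientation; "ft_force": force on the tool from outside, world axes, zero at the start; "wrist_torque": the same for the moment, N m; "width": opening from 0.0 (shut) to 1.0 (fully open).
Only numpy, scipy, OpenCV 4.12 (cv2) and the standard library are available. Lean on these libraries where they do the work, as an engineer would, in place of code of your own. Each camera call takes 0.05 s, during which the arm holds its last target.

## Working session

There is one attempt and no reset: what is moved stays moved. The work goes in short steps, Python scripts to look and compute and a tool call to move; the robot and the scene stay as the last step left them, time stands still between calls to the robot, and variables do not carry over. Pictures are saved under pics/ and viewed, and the job is handed in when it is done.

Besides the shell and the picture viewer there is one more tool, called by a JSON object that holds its "op" and its "data". step_arm: Moves the arm, as the interface text tells. Its arguments: {"type":"object","properties":{"motion":{"type":"array"},"squeeze":{"type":"number"}},"required":["motion"]}

```bash
ls; mkdir -p pics
python3 - <<'E'
from rig import robot, capture, job, finder
import cv2
print(robot.state())
for n in ("scene","top"):
    c=capture(n); cv2.imwrite(f"pics/{n}0.png",c["image"][:,:,::-1])
    print({k:v for k,v in c.items() if k!="image"})
    for l in ("reader","zero_key_top","dock_mouth","probe_grip","probe","foot_face","griddle","ribbed_pad","smooth_pad","glass_1"):
        try:
            print(l,[(round(d["conf"],2),d["point"]) for d in finder.boxes_of(l,c)][:3])
        except Exception as e: print(l,e)
print(robot.state()["time_s"])
E
```

```text
pics
{'time_s': 0.0, 'joint_pos': array([ 1.06630075,  0.60013249, -0.00250583,  1.60010976,  0.00182359,
        0.94290945, -0.07984553]), 'dq': array([-1.13223855e-04, -2.38731858e-04,  9.89317902e-05,  6.08208290e-04,
        7.81215975e-04,  6.97448042e-04,  1.23172525e-04]), 'joint_efforts': array([-7.00663859e-04, -7.65054274e+01,  1.49716649e+00, -2.52343118e+01,
       -5.24142757e-02,  1.68944540e-02,  1.02352949e-04]), 'ee_pos': array([ 300.54074277, -659.2569301 ,  225.7623764 ]), 'orientation': array([ 3.14140973e+00,  1.54719225e-03, -1.14300496e+00]), 'ft_force': array([ 0.76503349, -1.22218052, -0.2140112 ]), 'wrist_torque': array([-0.00135097,  0.00656588,  0.01175818]), 'width': 1.0006507437591428}
{'fx': 553.646355870637, 'fy': 553.646355870637, 'cx': 313.53118743842015, 'cy': 237.76973109118276, 'origin': array([174.00534686, 740.97839358, 895.46608132]), 'orientation': array([ 0.82787853,  0.00949983, -2.64983638]), 'shot': 1}
reader [(0.55, [356.7, 295.6])]
zero_key_top [(0.46, [321.8, 309.4])]
dock_mouth [(0.66, [358.3, 297.4]), (0.61, [302.8, 152.5]), (0.16, [
[... 247 characters left out ...]
]
glass_1 [(0.94, [316.2, 391.1]), (0.43, [340.7, 279.4])]
{'fx': 467.58111855874364, 'fy': 467.58111855874364, 'cx': 313.6258077389562, 'cy': 244.57481320261942, 'origin': array([ 494.56127107,   -2.8624542 , 1128.86714071]), 'orientation': array([ 0.0868068 ,  0.01017043, -1.54489967]), 'shot': 2}
reader [(0.81, [271.1, 235.6])]
zero_key_top [(0.63, [273.6, 257.9])]
dock_mouth [(0.64, [338.1, 294.8]), (0.63, [273.1, 236.3])]
probe_grip [(0.77, [277.5, 196.6])]
probe [(0.59, [277.6, 195.6])]
foot_face [(0.53, [192.7, 281.9]), (0.38, [272.7, 234.4])]
griddle []
ribbed_pad [(0.66, [291.3, 393.5])]
smooth_pad [(0.72, [290.3, 391.5]), (0.63, [275.6, 259.4])]
glass_1 [(0.82, [338.4, 292.8])]
1.1
```

View pics/scene0.png

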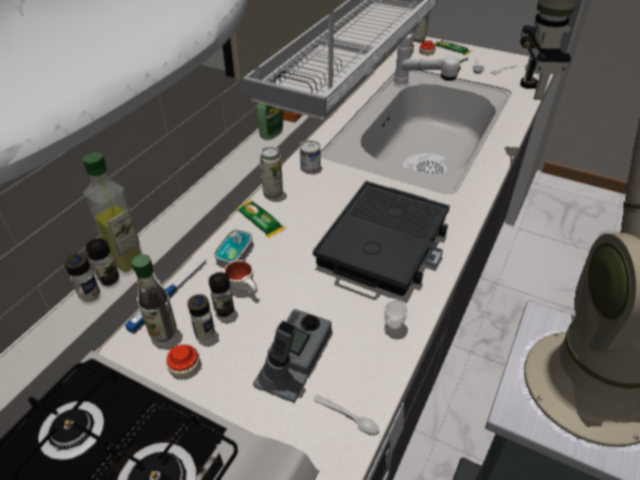

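View pics/top0.png

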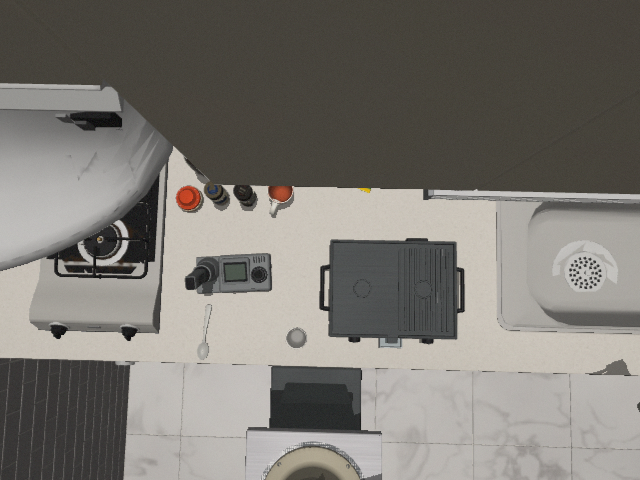

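Top view: key near (col 260, row 274), dock/probe near (205, 275), ribbed pad (424, 289), smooth pad (362, 288). I'll zoom in to refine these.

```bash
cat > h.py <<'E'
import numpy as np, cv2
from scipy.spatial.transform import Rotation as R
from scipy.optimize import least_squares
def cam(c): return R.from_euler('xyz',c["orientation"]).as_matrix(), np.array(c["origin"])
def ray(c,u,v):
    M,o=cam(c); d=M@np.array([(u-c["cx"])/c["fx"],-(v-c["cy"])/c["fy"],-1]); return o,d
def atz(c,u,v,z):
    o,d=ray(c,u,v); return o+d*(z-o[2])/d[2]
def proj(c,P):
    M,o=cam(c); p=M.T@(np.asarray(P,float)-o); return np.array([c["cx"]+c["fx"]*p[0]/-p[2], c["cy"]-c["fy"]*p[1]/-p[2]])
def tri(obs):
    A=np.zeros((3,3));b=np.zeros(3)
    for c,u,v in obs:
        o,d=ray(c,u,v); d=d/np.linalg.norm(d);Q=np.eye(3)-np.outer(d,d);A+=Q;b+=Q@o
    return np.linalg.solve(A,b)
def crop(c,name,x0,y0,w,h,s):
    im=c["image"][y0:y0+h,x0:x0+w,::-1]
    cv2.imwrite(name,cv2.resize(im,None,fx=s,fy=s,interpolation=cv2.INTER_CUBIC))
E
python3 - <<'E'
from h import *
from rig import robot, capture, job, finder
import pickle
s=capture("scene");t=capture("top");pickle.dump((s,t),open("c0.pkl","wb"))
crop(t,"pics/t_reader.png",180,240,100,75,8)
crop(t,"pics/t_grid.png",315,230,160,120,5)
crop(s,"pics/s_reader.png",240,290,120,120,5)
crop(s,"pics/s_grid.png",305,175,150,125,5)
E
```

```text
(no output)
```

View pics/t_reader.png

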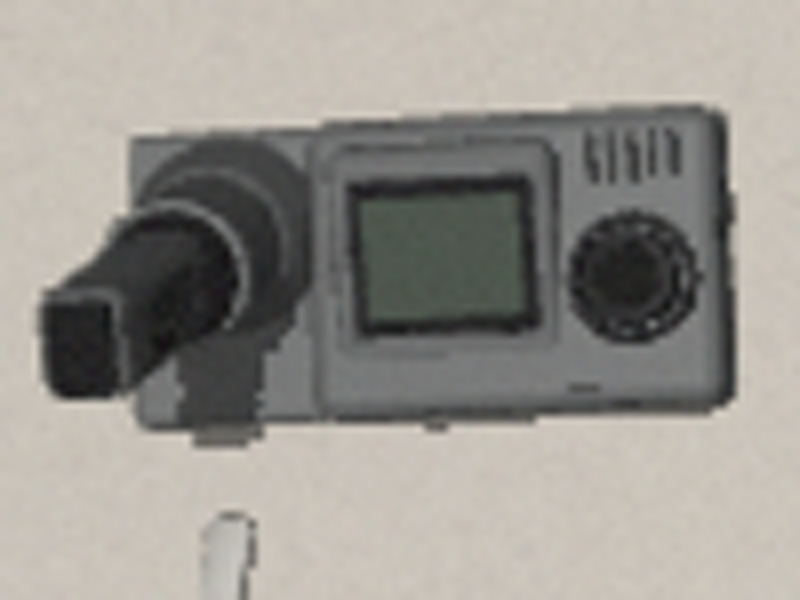

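View pics/t_grid.png

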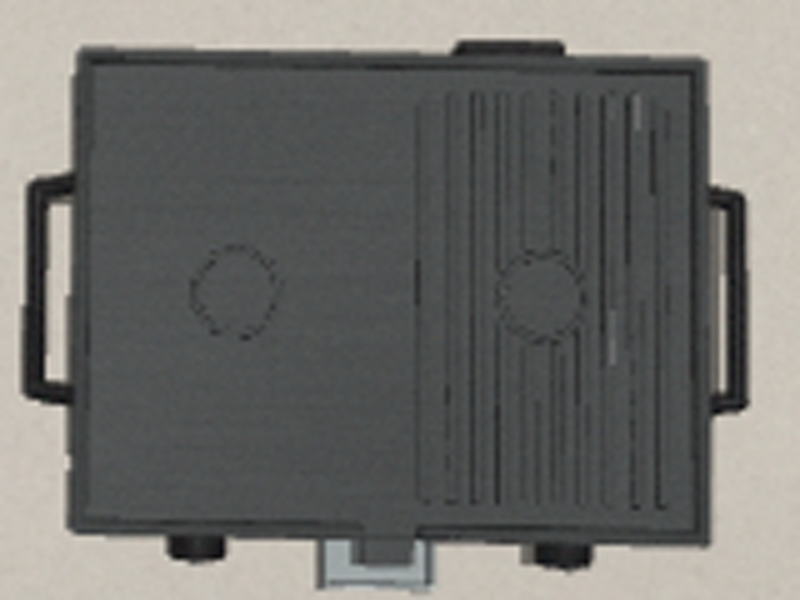

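View pics/s_reader.png

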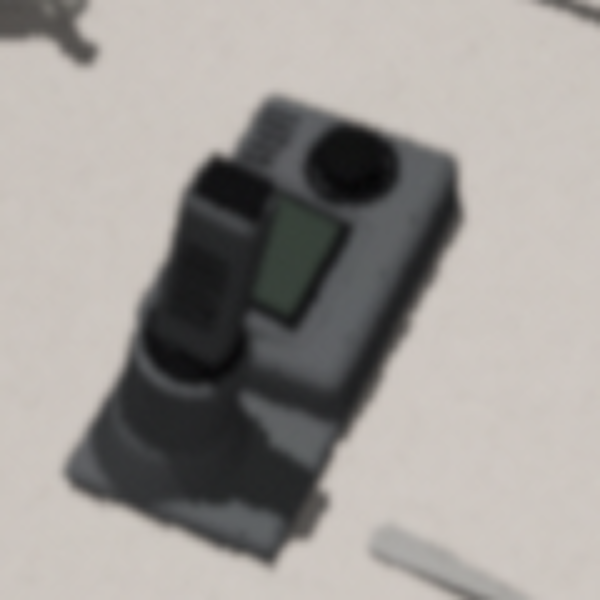

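View pics/s_grid.png

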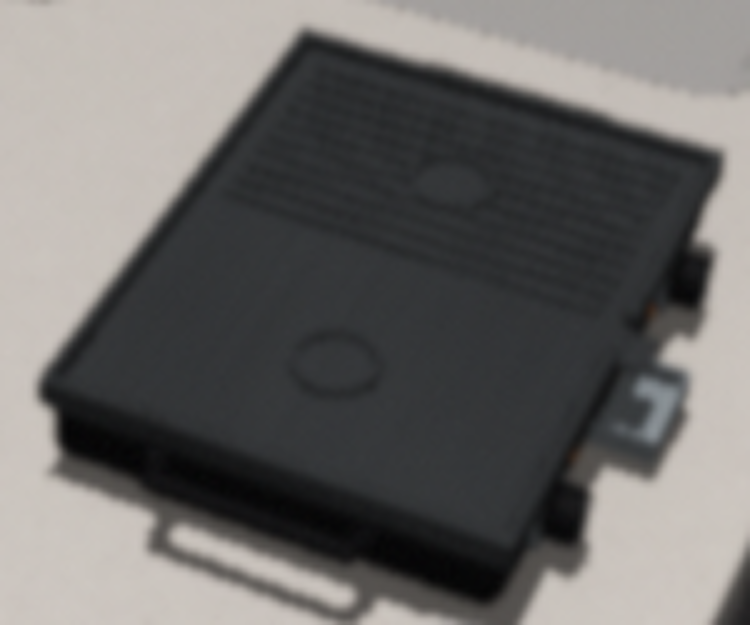

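Run:
```python
from h import *
import pickle
s,t=pickle.load(open("c0.pkl","rb"))
np.set_printoptions(precision=1,suppress=True)
def T(x,y): return (t,180+(x+.5)/8-.5,240+(y+.5)/8-.5)
def G(x,y): return (t,315+(x+.5)/5-.5,230+(y+.5)/5-.5)
def S(x,y): return (s,240+(x+.5)/5-.5,290+(y+.5)/5-.5)
def SG(x,y): return (s,305+(x+.5)/5-.5,175+(y+.5)/5-.5)
def both(n,a,b,z): print(n,tri([a,b]),"top@z",atz(*a,z),"scene@z",atz(*b,z))
both("key",T(632,272),S(354,158),47)
both("rib",G(541,296),SG(451,186),50)
both("smooth",G(236,292),SG(337,363),50)
# probe handle top: z = ~78+ cos12*(96)=172
both("htop",T(83,345),S(232,190),172)
# rim corners z 58
cs=[((80,50),(308,35)),((706,62),(718,158)),((708,543),(None)),((72,530),(497,560))]
for a,b in cs:
    print("corner",atz(*G(*a),58), atz(*SG(*b),58) if b else "")
for a in [(132,137),(722,107),(728,408),(140,428)]: print("rd",atz(*T(*a),35),atz(*T(*a),0))
for b in [(275,97),(458,160),(272,560),(68,472)]: print("rdS",atz(*S(*b),35),atz(*S(*b),22))
```

```text
key [516.3 136.9  34.6] top@z [517.9 136.2  47. ] scene@z [509.4 144.9  47. ]
rib [ 491.6 -244.3   42.7] top@z [ 492.7 -242.2   50. ] scene@z [ 487.8 -236.4   50. ]
smooth [ 489.5 -103.6   45.2] top@z [ 490.9 -102.6   50. ] scene@z [486.5 -99.4  50. ]
htop [492.  260.6 167.7] top@z [493.  259.9 172. ] scene@z [489.1 263.1 172. ]
corner [599.9 -28.3  58. ] [ 592.8 -304.    58. ]
corner [ 601.5 -315.3   58. ] [ 380.3 -305.    58. ]
corner [ 383.8 -316.1   58. ] 
corner [381.9 -29.6  58. ] [378.9 -14.8  58. ]
rd [554.  286.1  35. ] [555.9 295.3   0. ]
rd [567.2 113.   35. ] [569.5 116.7   0. ]
rd [479.4 108.3  35. ] [478.9 111.8   0. ]
rd [469.1 279.7  35. ] [468.3 288.7   0. ]
rdS [557.2 123.8  35. ] [563.  114.5  22. ]
rdS [477.3 118.2  35. ] [481.9 108.8  22. ]
rdS [454.9 305.8  35. ] [459.1 299.3  22. ]
rdS [536.8 309.3  35. ] [542.3 302.8  22. ]
```

```bash
cat > ov.py <<'E'
from h import *
YAW=0.066
def dirs(yaw=YAW,tilt=np.radians(12)):
    X=np.array([np.cos(yaw),np.sin(yaw),0]);Y=np.array([-np.sin(yaw),np.cos(yaw),0])
    a=np.array([0,0,1])*np.cos(tilt)-X*np.sin(tilt); return X,Y,a
def circ(c,r,n1,n2): return [c+r*(np.cos(q)*n1+np.sin(q)*n2) for q in np.linspace(0,2*np.pi,40)]
def overlay(c,im,x0,y0,s,key,dock,yaw=YAW):
    X,Y,a=dirs(yaw); hx=np.cross(Y,a)
    L=[(circ(key,14.5,X,Y),(0,0,255)),(circ(dock,19,hx,Y),(0,255,0)),(circ(dock,22,hx,Y),(255,0,255))]
    for d in (1+0,96):
        L.append(([dock+a*d+hx*i*15+Y*j*12 for i,j in ((1,1),(1,-1),(-1,-1),(-1,1),(1,1))],(0,255,255)))
    mid=(key+dock)/2; mid=np.array([mid[0],mid[1],0])+X*3.7
    for z in (0,35): L.append(([mid+[0,0,z]+X*i*44+Y*j*90 for i,j in ((1,1),(1,-1),(-1,-1),(-1,1),(1,1))],(255,128,0)))
    for P,col in L:
        p=np.array([(proj(c,q)-[x0,y0]+.5)*s-.5 for q in P]).astype(int)
        cv2.polylines(im,[p],False,col,1)
E
python3 - <<'E'
from ov import *
import pickle
s,t=pickle.load(open("c0.pkl","rb"))
key=np.array([517.9,136.2,47]);dock=np.array([511,260.3,78])
for c,n,x0,y0,k in((t,"t_reader",180,240,8),(s,"s_reader",240,290,5)):
    im=cv2.imread(f"pics/{n}.png"); overlay(c,im,x0,y0,k,key,dock); cv2.imwrite(f"pics/{n}_ov.png",im)
im=cv2.imread("pics/s_grid.png")
E
```

```text
(no output)
```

View pics/t_reader_ov.png

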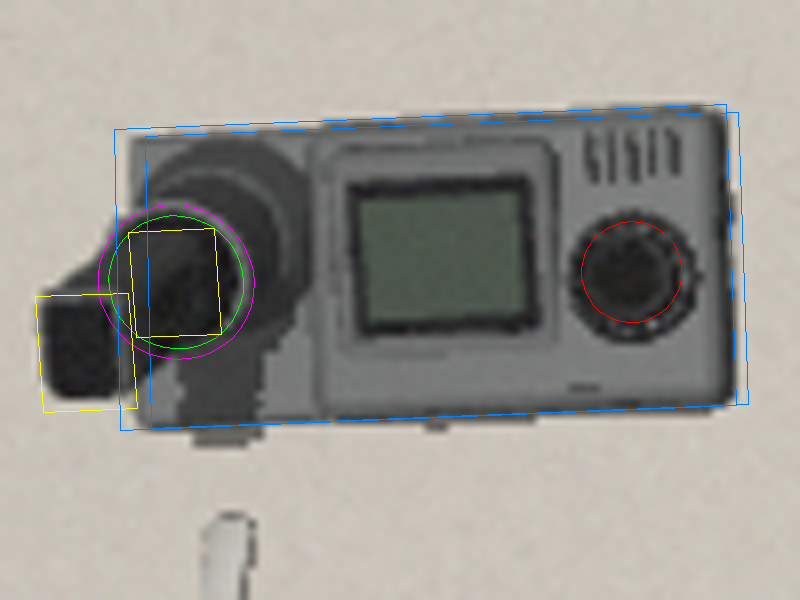

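View pics/s_reader_ov.png

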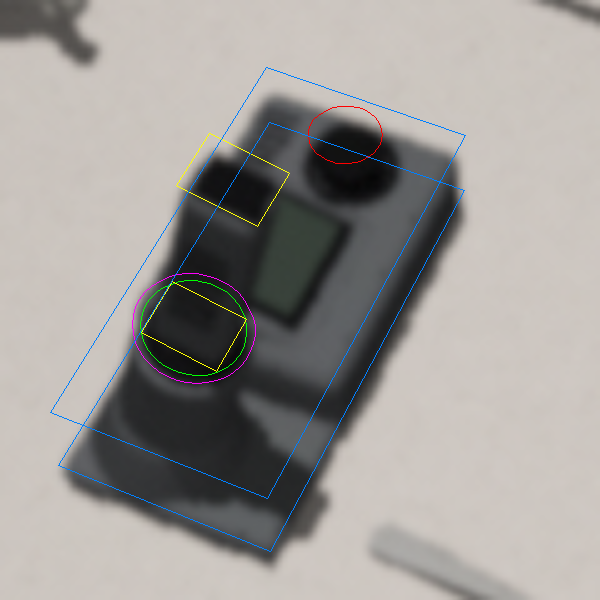

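```bash
cat > mv.py <<'E'
from h import *
from rig import robot
def down(yaw): return R.from_euler('xyz',[np.pi,0,yaw])
def delta(p,rot,meas=None):
    st=robot.state(); p0=st["ee_pos"];r0=R.from_euler('xyz',st["orientation"])
    d=r0.inv().apply(np.array(p)-p0)/1000; rv=(r0.inv()*rot).as_rotvec()
    print("t",st["time_s"],"pos",p0.round(1),"rpy",st["orientation"].round(3),"F",st["ft_force"].round(2),"w",round(st["width"],3))
    print("delta",d.round(4),rv.round(4))
E
python3 -c "
from mv import *
delta([518,136,160],down(0.066))"
```

```text
t 1.2 pos [ 300.8 -659.7  226.6] rpy [ 3.142 -0.    -1.143] F [ 0.38  0.23 -0.03] w 1.001
delta [-0.6338 -0.5278  0.0666] [ 1.000e-04  0.000e+00 -1.209e+00]
```

{"op": "step_arm", "data": {"motion": [[[0, -0.634, -0.528, 0, 0, 0, -1.209], [0, -0.634, -0.528, 0, 0, 0, -1.209], [0, -0.634, -0.528, 0, 0, 0, -1.209], [0, -0.634, -0.528, 0, 0, 0, -1.209], [0, -0.634, -0.528, 0, 0, 0, -1.209], [0, -0.634, -0.528, 0, 0, 0, -1.209], [0, -0.634, -0.528, 0, 0, 0, -1.209], [0, -0.634, -0.528, 0, 0, 0, -1.209], [0, -0.634, -0.528, 0, 0, 0, -1.209], [0, -0.634, -0.528, 0, 0, 0, -1.209], [0, -0.634, -0.528, 0, 0, 0, -1.209], [0, -0.634, -0.528, 0, 0, 0, -1.209], [0, -0.634, -0.528, 0, 0, 0, -1.209], [0, -0.634, -0.528, 0, 0, 0, -1.209], [0, -0.634, -0.528, 0, 0, 0, -1.209], [0, -0.634, -0.528, 0, 0, 0, -1.209], [0, -0.634, -0.528, 0, 0, 0, -1.209], [0, -0.634, -0.528, 0, 0, 0, -1.209], [0, -0.634, -0.528, 0, 0, 0, -1.209], [0, -0.634, -0.528, 0, 0, 0, -1.209]]]}}

```text
time_s: 3.2
ee_pos: [517.9, 134.7, 226.5]
orientation: [3.141, 0.001, 0.064]
ft_force: [-0.9, 0.8, 0.6]
width: 0.009
```

Now go lower (tips about 30 mm above the key) and compare both cameras with the known tool pose.

{"op": "step_arm", "data": {"motion": [[[0, 0, -0.001, 0.05, 0, 0, 0], [0, 0, -0.001, 0.1, 0, 0, 0], [0, 0, -0.001, 0.14, 0, 0, 0], [0, 0, -0.001, 0.14, 0, 0, 0], [0, 0, -0.001, 0.14, 0, 0, 0]]]}}

```text
time_s: 3.7
ee_pos: [518.0, 136.3, 87.0]
orientation: [3.141, 0.001, 0.065]
ft_force: [-0.6, -0.5, 1.1]
width: 0.009
```

Run:
```python
from ov import *
from rig import robot,capture
import pickle
st=robot.state();print(st["ee_pos"],st["orientation"],st["joint_pos"])
s=capture("scene");t=capture("top");pickle.dump((s,t),open("c1.pkl","wb"))
key=np.array([517.9,136.2,47])
for c,n,x0,y0,k in((t,"t1",180,200,6),(s,"s1",230,240,5)):
    crop(c,f"pics/{n}.png",x0,y0,130 if n=="t1" else 150,100 if n=="t1" else 120,k)
    im=cv2.imread(f"pics/{n}.png")
    r=R.from_euler('xyz',st["orientation"]).as_matrix(); tip=st["ee_pos"]+r@[0,0,8]
    # tip square 15 wide, 35 long
    for off in (0,-40):
        P=[tip+r@[i*17.5,j*7.5,off] for i,j in ((1,1),(1,-1),(-1,-1),(-1,1),(1,1))]
        p=np.array([(proj(c,q)-[x0,y0]+.5)*k-.5 for q in P]).astype(int); cv2.polylines(im,[p],False,(0,255,255),1)
    cv2.imwrite(f"pics/{n}_ov.png",im)
```

```text
[517.97603681 136.32614931  87.02537875] [3.14086120e+00 1.29018372e-03 6.49382013e-02] [-0.13446963  0.60001895 -0.32918384  2.13214619  0.41441254  0.47119904
 -0.71815893]
```

View pics/t1_ov.png

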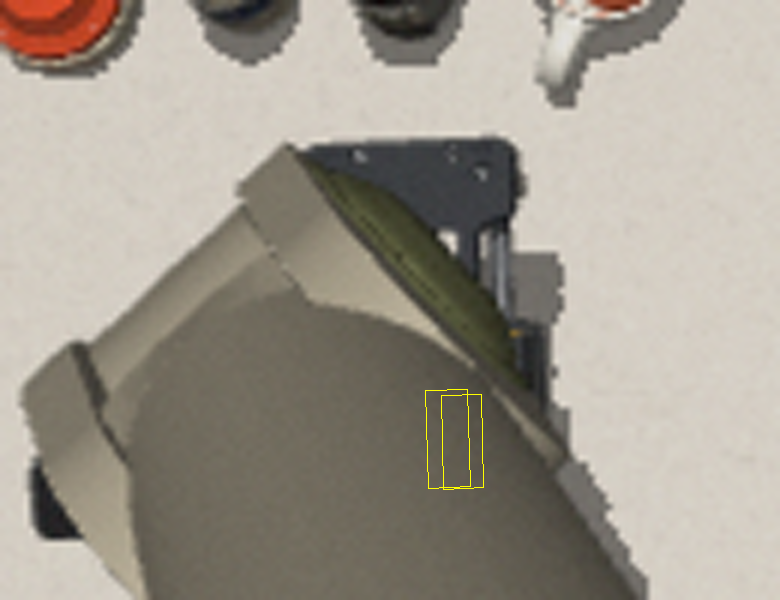

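View pics/s1_ov.png

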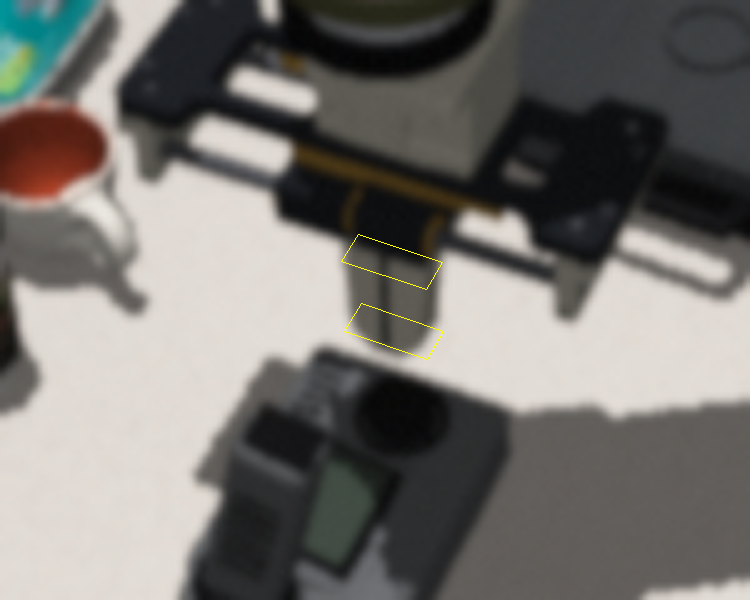

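Run:
```python
from ov import *
import pickle
s,t=pickle.load(open("c1.pkl","rb"))
x0,y0,k=285,280,12
crop(s,"pics/s1z.png",x0,y0,60,50,k)
im=cv2.imread("pics/s1z.png")
im=cv2.convertScaleAbs(im,alpha=1.8,beta=0)
tip0=np.array([517.98,136.33,79.0]);r=R.from_euler('xyz',[3.14086,.00129,.0649]).as_matrix()
for w,col in ((17.5,(0,255,255)),):
    for off in (0,-30):
        P=[tip0+r@[i*w,j*7.5,off] for i,j in ((1,1),(1,-1),(-1,-1),(-1,1),(1,1))]
        p=np.array([(proj(s,q)-[x0,y0]+.5)*k-.5 for q in P]).astype(int); cv2.polylines(im,[p],False,col,1)
X,Y,a=dirs()
for c,rr,col in ((np.array([517.9,136.2,47]),14.5,(0,0,255)),(np.array([517.9,136.2,35]),19,(0,255,0))):
    p=np.array([(proj(s,q)-[x0,y0]+.5)*k-.5 for q in circ(c,rr,X,Y)]).astype(int); cv2.polylines(im,[p],False,col,1)
cv2.imwrite("pics/s1z_ov.png",im)
```

```text
(no output)
```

View pics/s1z_ov.png

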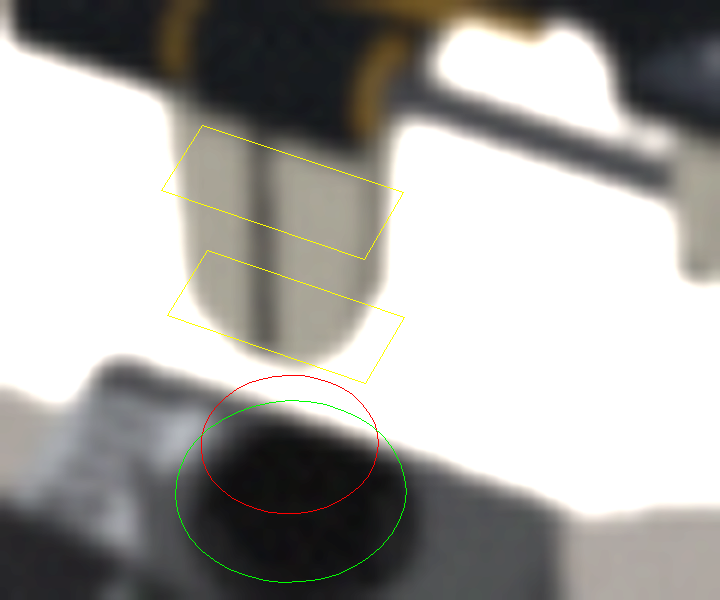

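Run:
```python
from ov import *
import pickle
s,t=pickle.load(open("c1.pkl","rb"))
p=np.array([517.98,136.33,87.0]);r=R.from_euler('xyz',[3.14086,.00129,.0649]).as_matrix()
for z in (-76,-90,-100,-115):
  for i,j in ((1,1),(1,-1),(-1,1),(-1,-1)):
    q=p+r@[i*94,j*37.5,z]
    print(z,i,j,"top crop",((proj(t,q)-[180,200]+.5)*6-.5).round(),"scene crop",((proj(s,q)-[230,240]+.5)*5-.5).round())
```

```text
-76 1 1 top crop [531. 160.] scene crop [209.  44.]
-76 1 -1 top crop [315. 169.] scene crop [113. 173.]
-76 -1 1 top crop [547. 706.] scene crop [669. 188.]
-76 -1 -1 top crop [328. 715.] scene crop [591. 334.]
-90 1 1 top crop [526. 155.] scene crop [206.  17.]
-90 1 -1 top crop [308. 163.] scene crop [110. 147.]
-90 -1 1 top crop [543. 709.] scene crop [670. 161.]
-90 -1 -1 top crop [321. 718.] scene crop [593. 307.]
-100 1 1 top crop [523. 151.] scene crop [205.  -2.]
-100 1 -1 top crop [302. 160.] scene crop [108. 127.]
-100 -1 1 top crop [540. 711.] scene crop [672. 142.]
-100 -1 -1 top crop [315. 720.] scene crop [594. 287.]
-115 1 1 top crop [518. 145.] scene crop [202. -32.]
-115 1 -1 top crop [294. 154.] scene crop [104.  98.]
-115 -1 1 top crop [535. 714.] scene crop [674. 112.]
-115 -1 -1 top crop [307. 723.] scene crop [595. 258.]
```

View pics/s1.png

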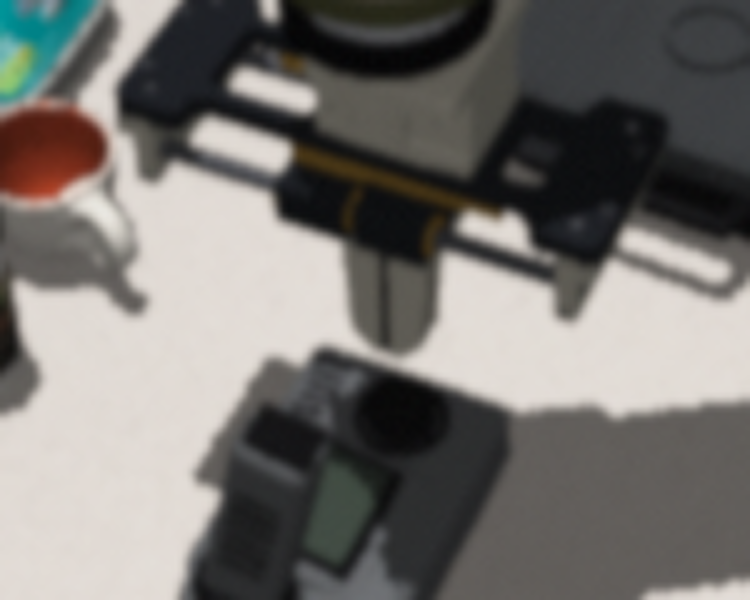

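Run:
```python
from h import *
import pickle
np.set_printoptions(precision=1,suppress=True)
s,t=pickle.load(open("c0.pkl","rb"))
crop(t,"pics/t_sp.png",190,295,30,75,8)
crop(s,"pics/s_sp.png",305,385,85,60,8)
T=lambda x,y:(t,180+(x+.5)/8-.5,240+(y+.5)/8-.5)
S=lambda x,y:(s,240+(x+.5)/5-.5,290+(y+.5)/5-.5)
print(tri([T(232,515),S(375,540)]),atz(*T(232,515),2),atz(*S(375,540),2))
# screen corners (green glass)
for a,b in (((357,190),(292,206)),((530,182),(None)),((527,332),(345,228)),((355,335),(290,318))):
    if b: print(tri([T(*a),S(*b)]))
# reader key-end base corners
print("base",tri([T(728,410),S(462,215)]))
```

```text
[441.  260.6  -6.9] [443.1 259.3   2. ] [436.6 264.6   2. ]
[522.6 203.3  79.4]
[500.4 168.   35. ]
[497.6 217.1  39.2]
base [478.  112.5  -7. ]
```

View pics/t_sp.png

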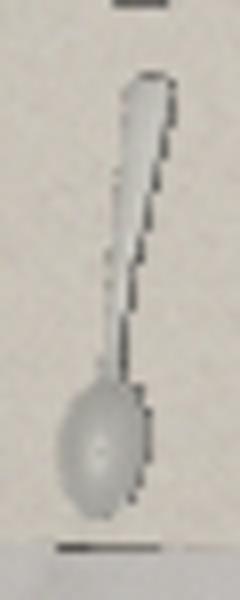

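View pics/s_sp.png

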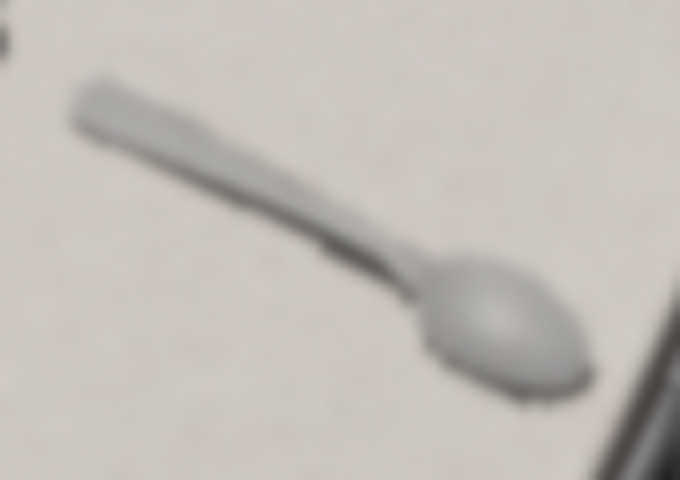

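{"op": "step_arm", "data": {"motion": [[[0, -0.002, -0.0015, 0.015, 0, 0, 0], [0, -0.002, -0.0015, 0.028, 0, 0, 0], [0, -0.002, -0.0015, 0.028, 0, 0, 0], [0, -0.002, -0.0015, 0.031, 0, 0, 0], [0, -0.002, -0.0015, 0.034, 0, 0, 0], [0, -0.002, -0.0015, 0.036, 0, 0, 0], [0, -0.002, -0.0015, 0.036, 0, 0, 0]]]}}

```text
time_s: 4.5
ee_pos: [516.5, 138.7, 50.8]
orientation: [-3.141, -0.001, 0.066]
ft_force: [1.0, -1.2, 4.1]
width: 0.003
```

{"op": "step_arm", "data": {"motion": [[[0, 0, 0, 0.002, 0, 0, 0], [0, 0, 0, 0.003, 0, 0, 0], [0, 0, 0, 0.004, 0, 0, 0], [0, 0, 0, 0.004, 0, 0, 0], [0, 0, 0, 0.005, 0, 0, 0], [0, 0, 0, 0.005, 0, 0, 0]]]}}

```text
time_s: 5.1
ee_pos: [516.6, 138.7, 47.8]
orientation: [3.141, -0.003, 0.066]
ft_force: [-4.5, -2.2, 33.5]
width: 0.004
```

{"op": "step_arm", "data": {"motion": [[[0, 0, 0, -0.004, 0, 0, 0], [0, 0, 0, -0.01, 0, 0, 0], [0, 0, 0, -0.05, 0, 0, 0], [0, 0, 0, -0.1, 0, 0, 0], [0.093, 0, 0, -0.15, 0, 0, 0], [0.093, 0, 0, -0.19, 0, 0, 0], [0.093, 0, 0, -0.19, 0, 0, 0]]]}}

```text
time_s: 5.8
ee_pos: [517.7, 139.6, 240.4]
orientation: [-3.14, -0.007, 0.066]
ft_force: [-0.1, 0.6, 0.1]
width: 0.215
```

```bash
cat > grasp.py <<'E'
from mv import *
from ov import dirs
X,Y,a=dirs()
# tool z=-a, tool x=Y
zt=-a; xt=Y; yt=np.cross(zt,xt)
RG=R.from_matrix(np.array([xt,yt,zt]).T)
dock=np.array([512,262,78.])
grip=dock+a*47
def tcp(up=0,off=0): return grip+a*(up-11+off)
E
python3 - <<'E'
from grasp import *
print(grip, RG.as_euler('xyz'))
delta(tcp(100),RG); print(tcp(100),tcp(0))
E
```

```text
[502.2494259  261.35552606 123.97293723] [2.93215314 0.         1.63679633]
t 5.8 pos [517.7 139.6 240.4] rpy [-3.14  -0.007  0.066] F [-0.1   0.59  0.1 ] w 0.215
delta [-0.0261 -0.1225  0.0294] [-0.1602  0.1576 -1.5654]
[483.7855728  260.13513924 211.0280737 ] [504.53147515 261.50636039 113.21331363]
```

{"op": "step_arm", "data": {"motion": [[[0.093, -0.026, -0.122, 0.0, -0.16, 0.158, -1.565], [0.093, -0.026, -0.122, 0.0, -0.16, 0.158, -1.565], [0.093, -0.026, -0.122, 0.0, -0.16, 0.158, -1.565], [0.093, -0.026, -0.122, 0.0, -0.16, 0.158, -1.565], [0.093, -0.026, -0.122, 0.0, -0.16, 0.158, -1.565], [0.093, -0.026, -0.122, 0.0, -0.16, 0.158, -1.565], [0.093, -0.026, -0.122, 0.0, -0.16, 0.158, -1.565], [0.093, -0.026, -0.122, 0.0, -0.16, 0.158, -1.565], [0.093, -0.026, -0.122, 0.0, -0.16, 0.158, -1.565], [0.093, -0.026, -0.122, 0.0, -0.16, 0.158, -1.565], [0.093, -0.026, -0.122, 0.0, -0.16, 0.158, -1.565], [0.093, -0.026, -0.122, 0.0294, -0.16, 0.158, -1.565], [0.093, -0.026, -0.122, 0.0294, -0.16, 0.158, -1.565], [0.093, -0.026, -0.122, 0.0294, -0.16, 0.158, -1.565]]]}}

```text
time_s: 7.2
ee_pos: [481.2, 258.5, 205.5]
orientation: [2.942, 0.002, 1.637]
ft_force: [0.5, -0.1, 0.2]
width: 1.001
```

Run:
```python
from grasp import *
from ov import *
from rig import capture
delta(tcp(100),RG); delta(tcp(0),RG)
print(robot.state()["joint_pos"])
s=capture("scene"); crop(s,"pics/s2.png",210,230,160,120,5)
```

```text
t 7.2 pos [481.2 258.5 205.5] rpy [2.942e+00 2.000e-03 1.637e+00] F [ 0.5  -0.14  0.17] w 1.001
delta [ 0.0015  0.0037 -0.0049] [-0.0095  0.002   0.001 ]
t 7.2 pos [481.2 258.5 205.5] rpy [2.942e+00 2.000e-03 1.637e+00] F [ 0.5  -0.14  0.17] w 1.001
delta [0.0017 0.0047 0.0951] [-0.0095  0.002   0.001 ]
[-0.1052438   0.44768088 -0.76175628  2.12935149  0.75626727  0.66480611
  0.24155275]
```

View pics/s2.png

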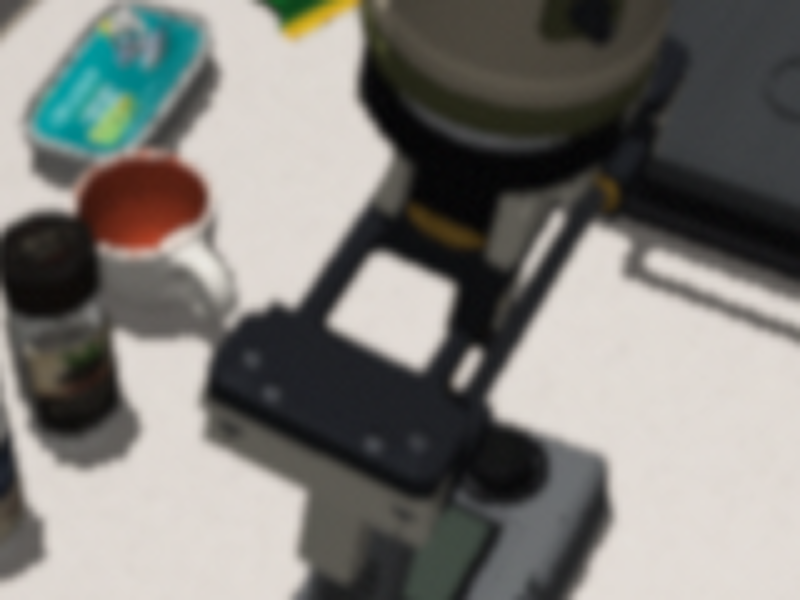

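{"op": "step_arm", "data": {"motion": [[[0.093, 0.002, 0.0045, 0.03, -0.009, 0.002, 0.001], [0.093, 0.002, 0.0045, 0.06, -0.009, 0.002, 0.001], [0.093, 0.002, 0.0045, 0.08, -0.009, 0.002, 0.001], [0.093, 0.002, 0.0045, 0.095, -0.009, 0.002, 0.001], [0.093, 0.002, 0.0045, 0.095, -0.009, 0.002, 0.001], [0.093, 0.002, 0.0045, 0.095, -0.009, 0.002, 0.001]]]}}

```text
time_s: 7.85
ee_pos: [505.5, 262.5, 114.8]
orientation: [2.93, -0.001, 1.636]
ft_force: [0.5, 0.2, -0.0]
width: 0.999
```

Run:
```python
from grasp import *
from ov import *
from rig import capture
delta(tcp(0),RG)
s=capture("scene"); crop(s,"pics/s3.png",230,270,130,120,5)
t=capture("top"); crop(t,"pics/t3.png",150,220,130,95,6)
```

```text
t 7.85 pos [505.5 262.5 114.8] rpy [ 2.930e+00 -1.000e-03  1.636e+00] F [ 0.45  0.21 -0.03] w 0.999
delta [-0.001  -0.0013  0.0013] [ 0.0024 -0.001  -0.0006]
```

View pics/s3.png

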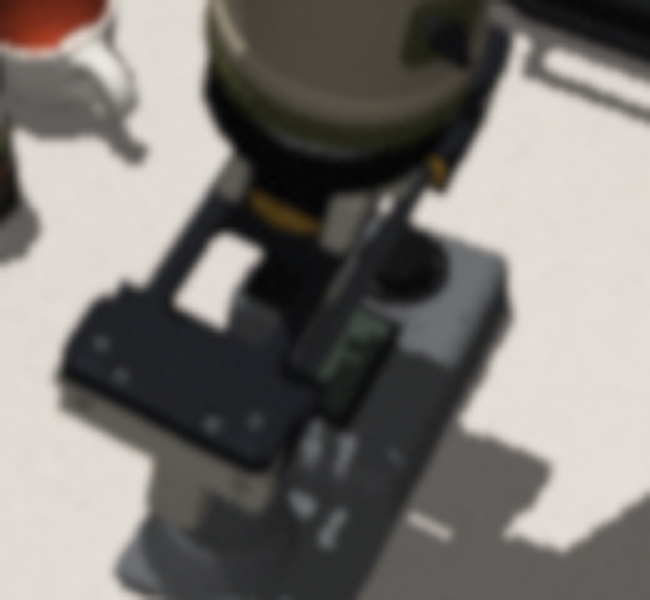

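View pics/t3.png

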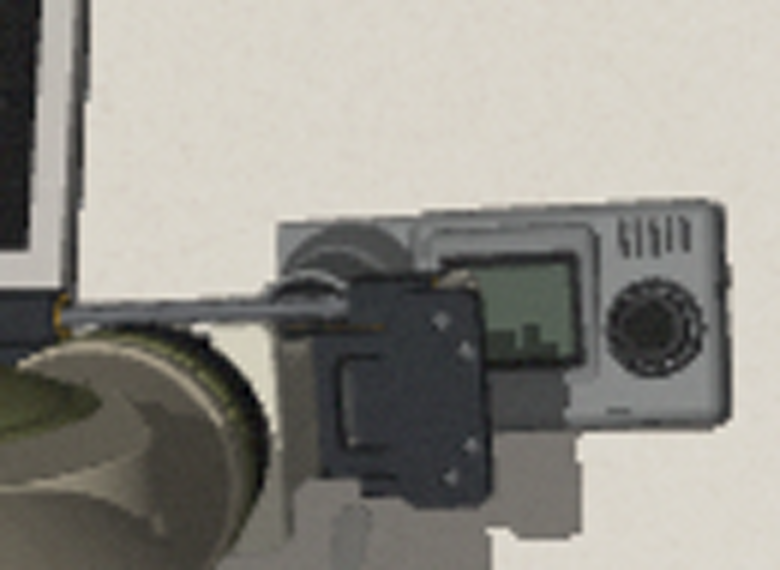

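{"op": "step_arm", "data": {"motion": [[[0.02, -0.001, -0.001, 0.001, 0.002, -0.001, 0], [0.02, -0.001, -0.001, 0.001, 0.002, -0.001, 0], [0.02, -0.001, -0.001, 0.001, 0.002, -0.001, 0], [0.02, -0.001, -0.001, 0.001, 0.002, -0.001, 0], [0.02, -0.001, -0.001, 0.001, 0.002, -0.001, 0], [0.02, -0.001, -0.001, 0.001, 0.002, -0.001, 0]]], "squeeze": 6}}

```text
time_s: 8.55
ee_pos: [504.6, 261.0, 112.9]
orientation: [2.932, 0.0, 1.636]
ft_force: [-0.1, 0.5, -0.4]
width: 0.534
```

Run:
```python
from grasp import *
delta(tcp(0),RG)
```

```text
t 8.55 pos [504.6 261.  112.9] rpy [2.932 0.    1.636] F [-0.14  0.53 -0.39] w 0.534
delta [ 0.0005  0.     -0.0004] [ 0.      0.0002 -0.0008]
```

Still closing.

{"op": "step_arm", "data": {"motion": [[[0.02, 0, 0, 0, 0, 0, 0], [0.02, 0, 0, 0, 0, 0, 0], [0.02, 0, 0, 0, 0, 0, 0], [0.02, 0, 0, 0, 0, 0, 0], [0.02, 0, 0, 0, 0, 0, 0], [0.02, 0, 0, 0, 0, 0, 0]]], "squeeze": 6}}

```text
time_s: 9.15
ee_pos: [504.6, 261.1, 112.8]
orientation: [2.932, -0.0, 1.636]
ft_force: [-0.2, 0.4, 0.6]
width: 0.261
```

Run:
```python
from grasp import *
delta(tcp(0),RG); print(robot.state()["wrist_torque"])
```

```text
t 9.15 pos [504.6 261.1 112.8] rpy [ 2.932 -0.     1.636] F [-0.15  0.39  0.64] w 0.261
delta [ 0.0004  0.     -0.0004] [ 0.      0.0001 -0.0008]
[0.21018092 0.1159127  0.01018914]
```

{"op": "step_arm", "data": {"motion": [[[0.01, 0, 0, 0, 0, 0, 0], [0.01, 0, 0, 0, 0, 0, 0], [0.01, 0, 0, 0, 0, 0, 0], [0.01, 0, 0, 0, 0, 0, 0]]], "squeeze": 30}}

```text
time_s: 9.55
ee_pos: [504.6, 261.1, 112.9]
orientation: [2.932, -0.0, 1.636]
ft_force: [-0.4, 1.1, -1.0]
width: 0.258
```

{"op": "step_arm", "data": {"motion": [[[0.01, 0, 0, -0.005, 0, 0, 0], [0.01, 0, 0, -0.02, 0, 0, 0], [0.01, 0, 0, -0.04, 0, 0, 0], [0.01, 0, 0, -0.06, 0, 0, 0], [0.01, 0, 0, -0.08, 0, 0, 0], [0.01, 0, 0, -0.08, 0, 0, 0]]]}}

```text
time_s: 10.15
ee_pos: [488.3, 260.3, 193.3]
orientation: [2.929, -0.001, 1.636]
ft_force: [-0.2, -0.2, -1.1]
width: 0.252
```

Run:
```python
from grasp import *
from ov import *
from rig import capture
delta(tcp(0),RG); print(robot.state()["wrist_torque"])
s=capture("scene"); crop(s,"pics/s4.png",210,230,160,140,5)
```

```text
t 10.15 pos [488.3 260.3 193.3] rpy [ 2.929e+00 -1.000e-03  1.636e+00] F [-0.18 -0.23 -1.13] w 0.252
delta [ 0.0001 -0.0009  0.0818] [ 0.0028 -0.0006 -0.0011]
[0.06963011 0.15048935 0.00614397]
```

View pics/s4.png

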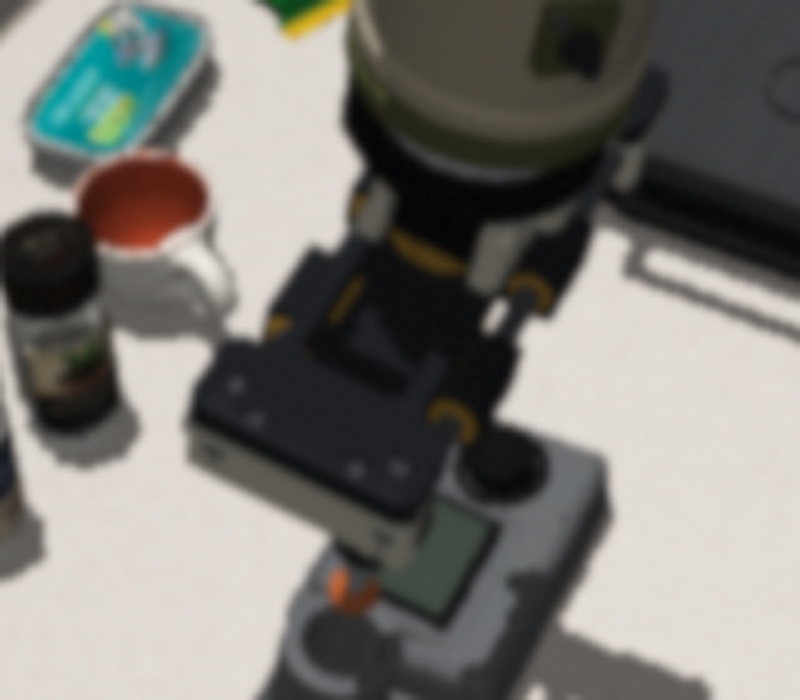

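{"op": "step_arm", "data": {"motion": [[[0.01, 0, 0, -0.02, 0, 0, 0], [0.01, 0, 0, -0.05, 0, 0, 0], [0.01, 0, 0, -0.05, 0, 0, 0]]]}}

```text
time_s: 10.5
ee_pos: [478.0, 260.0, 241.8]
orientation: [2.93, -0.001, 1.636]
ft_force: [-0.4, 0.6, -1.0]
width: 0.257
```

Run:
```python
from grasp import *
delta([490.5,-239.5,235],down(1.1)); print(robot.state()["joint_pos"])
```

```text
t 10.5 pos [478.  260.  241.8] rpy [ 2.930e+00 -1.000e-03  1.636e+00] F [-0.41  0.57 -1.  ] w 0.257
delta [-0.4992 -0.021   0.0019] [ 0.2066 -0.0579  0.534 ]
[-0.06664438  0.39471426 -0.8068315   2.10049934  0.67922378  0.71367804
  0.31266335]
```

{"op": "step_arm", "data": {"motion": [[[0.01, -0.01, 0, 0, 0.01, -0.003, 0.03], [0.01, -0.03, -0.001, 0, 0.02, -0.006, 0.06], [0.01, -0.06, -0.003, 0, 0.04, -0.01, 0.1], [0.01, -0.1, -0.005, 0, 0.06, -0.015, 0.14], [0.01, -0.14, -0.007, 0, 0.08, -0.02, 0.19], [0.01, -0.18, -0.009, 0, 0.1, -0.025, 0.23], [0.01, -0.22, -0.011, 0, 0.12, -0.03, 0.27], [0.01, -0.26, -0.013, 0, 0.14, -0.035, 0.31], [0.01, -0.3, -0.015, 0, 0.16, -0.04, 0.36], [0.01, -0.34, -0.017, 0, 0.17, -0.045, 0.4], [0.01, -0.38, -0.018, 0, 0.18, -0.05, 0.44], [0.01, -0.42, -0.019, 0, 0.19, -0.054, 0.48], [0.01, -0.45, -0.02, 0.001, 0.2, -0.056, 0.51], [0.01, -0.475, -0.021, 0.002, 0.206, -0.058, 0.525], [0.01, -0.49, -0.021, 0.002, 0.2066, -0.058, 0.534], [0.01, -0.499, -0.021, 0.002, 0.2066, -0.058, 0.534], [0.01, -0.499, -0.021, 0.002, 0.2066, -0.058, 0.534], [0.01, -0.499, -0.021, 0.002, 0.2066, -0.058, 0.534]]]}}

```text
time_s: 12.3
ee_pos: [490.0, -238.9, 233.5]
orientation: [-3.14, 0.002, 1.101]
ft_force: [0.1, 0.1, -0.8]
width: 0.258
```

Run:
```python
from grasp import *
delta([490.5,-239.5,178],down(1.1)); print(robot.state()["joint_pos"])
```

```text
t 12.3 pos [ 490.  -238.9  233.5] rpy [-3.140e+00  2.000e-03  1.101e+00] F [ 0.12  0.12 -0.83] w 0.258
delta [-0.0002  0.0008  0.0555] [-0.002   0.002   0.0009]
[ 0.85884822  0.45753886 -0.71205805  1.97332761  0.39486397  0.85390907
  1.03286251]
```

{"op": "step_arm", "data": {"motion": [[[0.01, 0, 0.001, 0.02, -0.002, 0.002, 0.001], [0.01, 0, 0.001, 0.045, -0.002, 0.002, 0.001], [0.01, 0, 0.001, 0.06, -0.002, 0.002, 0.001], [0.01, 0, 0.001, 0.066, -0.002, 0.002, 0.001], [0.01, 0, 0.001, 0.066, -0.002, 0.002, 0.001], [0.01, 0, 0.001, 0.066, -0.002, 0.002, 0.001]]]}}

```text
time_s: 12.9
ee_pos: [491.3, -240.3, 168.4]
orientation: [3.14, 0.0, 1.099]
ft_force: [-0.6, -0.1, -1.9]
width: 0.255
```

Run:
```python
from grasp import *
from ov import *
from rig import capture
import pickle
delta([490.5,-239.5,178],down(1.1)); st=robot.state()
s=capture("scene");t=capture("top"); pickle.dump((s,t,st),open("c5.pkl","wb"))
rr=R.from_euler('xyz',st["orientation"]); foot=st["ee_pos"]+rr.apply([0,0,93]); print(foot)
E3=np.eye(3)
for c,n,x0,y0,k,w,h in((s,"s5",350,180,10,70,60),(t,"t5",370,230,7,110,85)):
    crop(c,f"pics/{n}.png",x0,y0,w,h,k); im=cv2.imread(f"pics/{n}.png")
    im=cv2.convertScaleAbs(im,alpha=2 if n=="s5" else 1.5)
    def D(P,col):
        p=np.array([(proj(c,q)-[x0,y0]+.5)*k-.5 for q in P]).astype(int); cv2.polylines(im,[p],False,col,1)
    D(circ(foot,9,E3[0],E3[1]),(0,255,255)); D([foot,foot+rr.apply([0,0,-30])],(0,255,255))
    pad=np.array([490.5,-239.5,50]); D(circ(pad,18,E3[0],E3[1]),(0,255,0)); D(circ(pad+[0,0,3],21,E3[0],E3[1]),(0,0,255))
    cv2.imwrite(f"pics/{n}_ov.png",im)
cv2.imwrite("pics/sfull5.png",s["image"][:,:,::-1])
```

```text
t 12.9 pos [ 491.3 -240.3  168.4] rpy [3.14  0.    1.099] F [-0.56 -0.05 -1.92] w 0.255
delta [ 0.0003 -0.0011 -0.0096] [ 0.0012  0.0003 -0.0006]
[ 491.40047728 -240.32890634   75.37051617]
```

View pics/s5_ov.png

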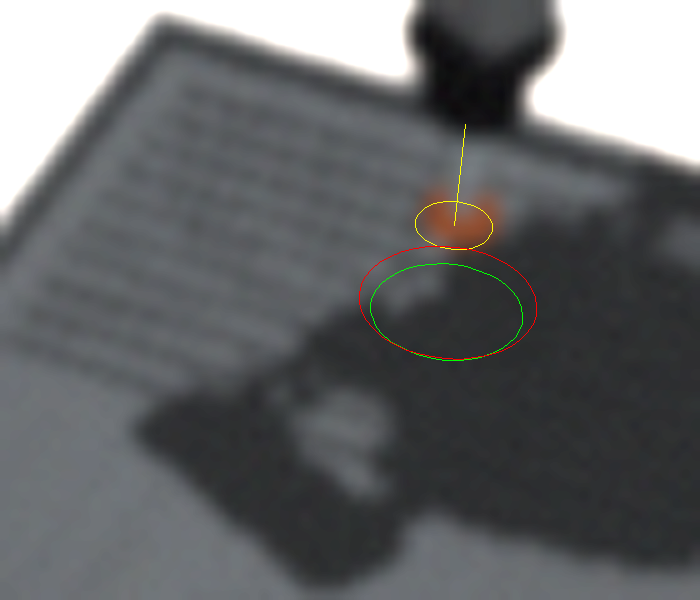

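View pics/t5_ov.png

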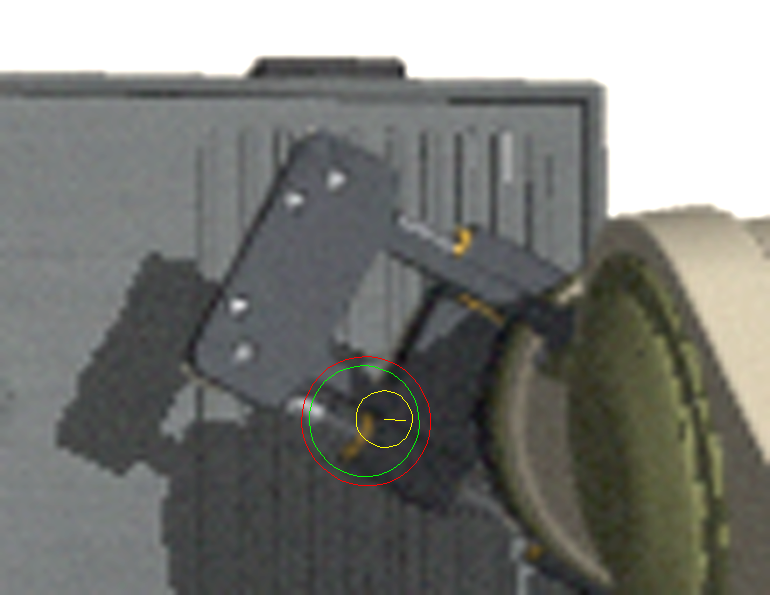

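{"op": "step_arm", "data": {"motion": [[[0.01, 0, -0.001, 0.01, 0.0012, 0, 0], [0.01, 0, -0.001, 0.018, 0.0012, 0, 0], [0.01, 0, -0.001, 0.018, 0.0012, 0, 0], [0.01, 0, -0.001, 0.018, 0.0012, 0, 0]]]}}

```text
time_s: 13.4
ee_pos: [489.8, -240.0, 149.4]
orientation: [-3.14, 0.0, 1.099]
ft_force: [0.1, 1.4, -1.8]
width: 0.26
```

Run:
```python
from grasp import *
from ov import *
from rig import capture
import pickle
delta([490.5,-239.5,148],down(1.1)); st=robot.state()
s=capture("scene"); pickle.dump((s,st),open("c6.pkl","wb"))
s0,t0=pickle.load(open("c0.pkl","rb"))
rr=R.from_euler('xyz',st["orientation"]); foot=st["ee_pos"]+rr.apply([0,0,93]); print(foot)
x0,y0,w,h,k=370,190,50,40,16
A=[]
for c in (s0,s):
    im=c["image"][y0:y0+h,x0:x0+w,::-1].astype(float)
    im=cv2.resize(im,None,fx=k,fy=k,interpolation=cv2.INTER_CUBIC)
    im=np.clip((im-20)*(255/80),0,255).astype(np.uint8)
    A.append(im)
    cv2.imwrite(f"pics/z6_{len(A)}.png",im)
```

```text
t 13.4 pos [ 489.8 -240.   149.4] rpy [-3.14   0.     1.099] F [ 0.1   1.36 -1.83] w 0.26
delta [0.0008 0.0005 0.0014] [-0.0015  0.0004 -0.001 ]
[ 489.61313812 -239.93458989   56.36609222]
```

View pics/z6_1.png

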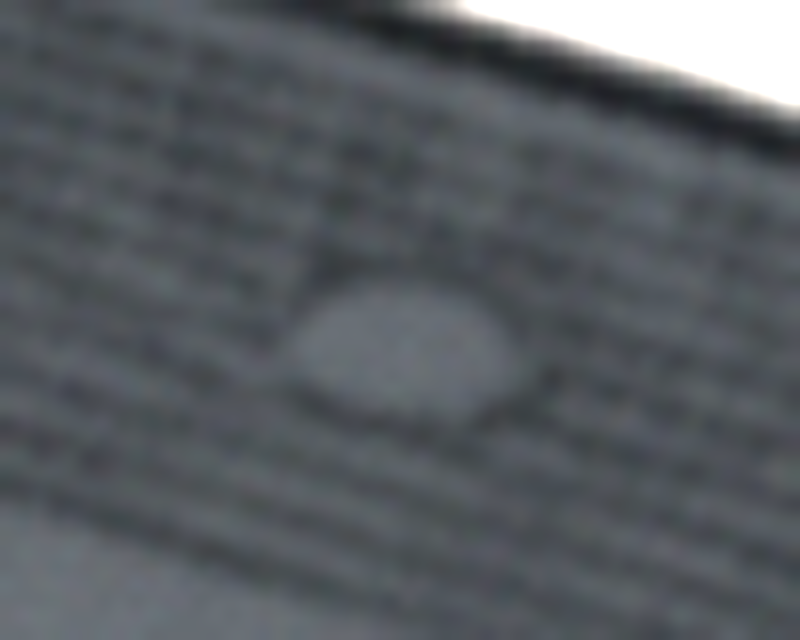

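View pics/z6_2.png

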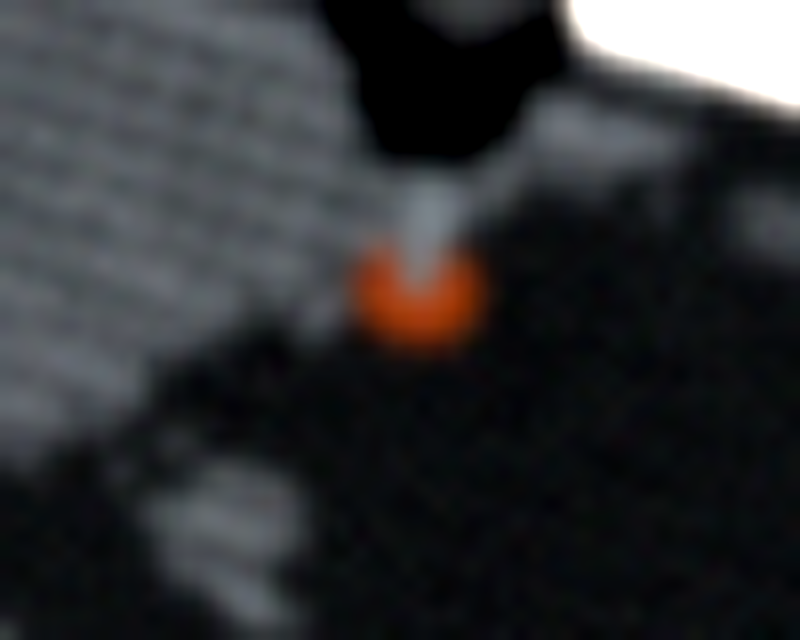

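{"op": "step_arm", "data": {"motion": [[[0.01, 0.001, 0.0005, 0.004, -0.0015, 0, 0], [0.01, 0.001, 0.0005, 0.006, -0.0015, 0, 0], [0.01, 0.001, 0.0005, 0.006, -0.0015, 0, 0], [0.01, 0.001, 0.0005, 0.006, -0.0015, 0, 0]]]}}

```text
time_s: 13.85
ee_pos: [490.8, -239.4, 143.7]
orientation: [3.141, 0.0, 1.099]
ft_force: [-0.2, -0.7, -1.6]
width: 0.257
```

```bash
cat > f.py <<'E'
from grasp import *
from rig import capture
F=[];W=[];P=[]
for i in range(6):
    st=robot.state();F.append(st["ft_force"]);P.append(st["ee_pos"]);W.append(st["wrist_torque"]); capture("scene")
print("F",np.mean(F,0).round(2),np.std(F,0).round(2),"P",np.mean(P,0).round(2),"W",np.mean(W,0).round(3),"rpy",st["orientation"].round(4),"t",st["time_s"])
E
python3 f.py
```

```text
F [-0.02 -0.42 -1.27] [0.4  0.23 0.41] P [ 490.84 -239.44  143.79] W [ 0.039 -0.134  0.006] rpy [3.1407e+00 4.0000e-04 1.0988e+00] t 14.1
```

{"op": "step_arm", "data": {"motion": [[[0.01, 0, 0, 0.002, 0, 0, 0], [0.01, 0, 0, 0.003, 0, 0, 0], [0.01, 0, 0, 0.003, 0, 0, 0], [0.01, 0, 0, 0.003, 0, 0, 0]]]}}

```text
time_s: 14.55
ee_pos: [490.8, -239.4, 140.7]
orientation: [3.141, 0.0, 1.099]
ft_force: [-0.4, 0.5, -1.5]
width: 0.258
```

```bash
python3 f.py
```

```text
F [-0.21  0.24 -1.18] [0.29 0.28 0.52] P [ 490.82 -239.43  140.74] W [ 0.047 -0.138  0.011] rpy [3.1408e+00 4.0000e-04 1.0988e+00] t 14.8
```

{"op": "step_arm", "data": {"motion": [[[0.01, 0, 0, 0.001, 0, 0, 0], [0.01, 0, 0, 0.002, 0, 0, 0], [0.01, 0, 0, 0.002, 0, 0, 0], [0.01, 0, 0, 0.002, 0, 0, 0]]]}}

```text
time_s: 15.25
ee_pos: [490.8, -239.4, 138.7]
orientation: [3.141, 0.0, 1.099]
ft_force: [-0.4, 0.1, -2.4]
width: 0.26
```

```bash
python3 f.py
```

```text
F [-0.25 -0.05 -1.14] [0.18 0.58 0.63] P [ 490.83 -239.42  138.73] W [ 0.039 -0.167 -0.008] rpy [3.1408e+00 4.0000e-04 1.0988e+00] t 15.5
```

```bash
cat > look.py <<'E'
import sys
from grasp import *
from ov import *
from rig import capture
n=sys.argv[1]
s=capture("scene")
x0,y0,w,h,k=370,190,50,40,16
im=cv2.resize(s["image"][y0:y0+h,x0:x0+w,::-1].astype(float),None,fx=k,fy=k,interpolation=cv2.INTER_CUBIC)
im=np.clip((im-20)*(255/80),0,255).astype(np.uint8)
cv2.ellipse(im,(411,356),(121,78),0,0,360,(0,255,0),1)
cv2.imwrite(f"pics/{n}.png",im)
hsv=s["image"][y0:y0+h,x0:x0+w].astype(int); m=(hsv[...,0]-hsv[...,2])
ys,xs=np.nonzero(m>40); print("copper px16: x",xs.min()*16,xs.max()*16+16,"y",ys.min()*16,ys.max()*16+16, len(xs))
wgt=np.clip(m-10,0,None); print("cols",wgt.sum(0)[18:34]);print("rows",wgt.sum(1)[10:28])
E
python3 look.py z7
```

```text
copper px16: x 352 448 y 336 384 11
cols [  0   0   0  43 125 144 108 103 122 130  64   1   0   0   0   0]
rows [  0   0   0   0   0   0   0   0   0  35 112 190 235 192  76   0   0   0]
```

View pics/z7.png

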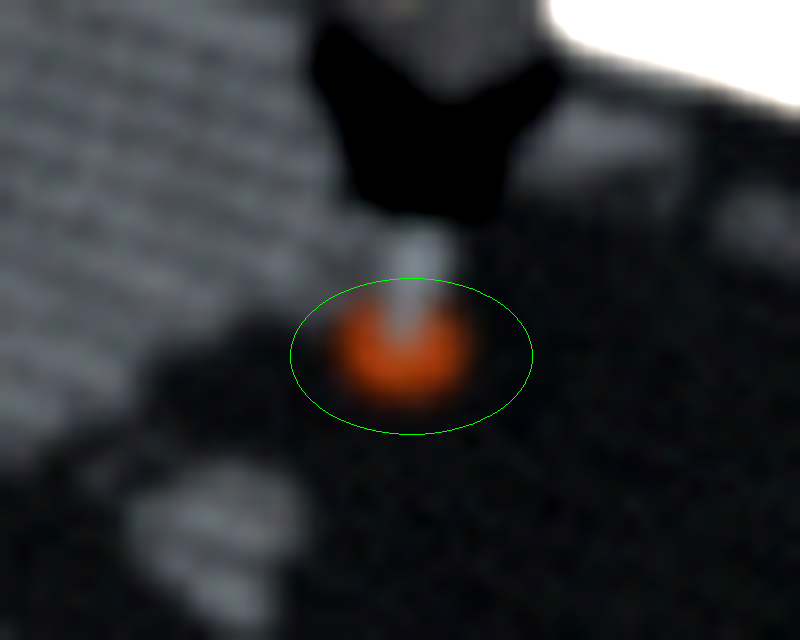

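{"op": "step_arm", "data": {"motion": [[[0.01, -0.0023, 0.0016, 0, 0, 0, 0], [0.01, -0.0023, 0.0016, 0, 0, 0, 0], [0.01, -0.0023, 0.0016, 0.001, 0, 0, 0], [0.01, -0.0023, 0.0016, 0.0015, 0, 0, 0], [0.01, -0.0023, 0.0016, 0.0015, 0, 0, 0]]]}}

```text
time_s: 16.1
ee_pos: [491.3, -242.3, 137.2]
orientation: [3.141, 0.0, 1.099]
ft_force: [0.8, -0.7, -1.1]
width: 0.258
```

```bash
python3 f.py; python3 look.py z8
```

```text
F [ 0.46 -0.72 -0.16] [0.29 0.38 0.47] P [ 491.23 -242.25  137.26] W [-0.17  -0.157 -0.006] rpy [3.1408e+00 5.0000e-04 1.0989e+00] t 16.35
copper px16: x 368 448 y 336 384 8
cols [  0   0   0  32 115 149 122 107 114 137  97  17   0   0   0   0]
rows [  0   0   0   0   0   0   0   0   6  69 155 223 239 158  40   0   0   0]
```

View pics/z8.png

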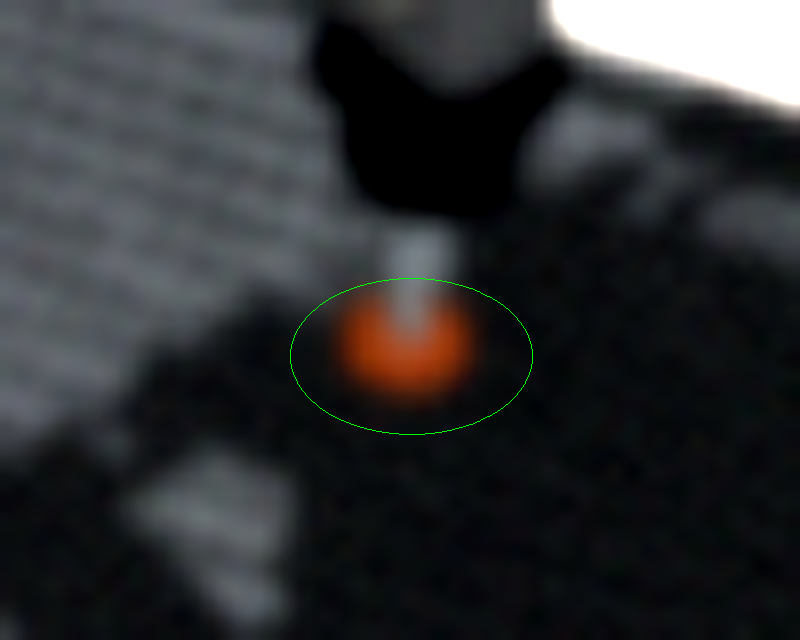

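{"op": "step_arm", "data": {"motion": [[[0.01, 0, 0, 0.001, 0, 0, 0], [0.01, 0, 0, 0.002, 0, 0, 0], [0.01, 0, 0, 0.002, 0, 0, 0], [0.01, 0, 0, 0.002, 0, 0, 0]]]}}

```text
time_s: 16.85
ee_pos: [491.2, -242.2, 135.2]
orientation: [3.141, 0.0, 1.099]
ft_force: [0.5, -0.2, 1.6]
width: 0.258
```

```bash
python3 f.py; python3 f.py
```

```text
F [ 0.3  -0.87  1.43] [0.3  0.43 0.56] P [ 491.23 -242.23  135.27] W [-0.178 -0.123  0.008] rpy [3.1407e+00 4.0000e-04 1.0989e+00] t 17.1
F [ 0.3  -0.91  0.72] [0.28 0.54 0.34] P [ 491.24 -242.23  135.26] W [-0.165 -0.186  0.036] rpy [3.1408e+00 4.0000e-04 1.0988e+00] t 17.4
```

{"op": "step_arm", "data": {"motion": [[[0.01, 0, 0, -0.003, 0, 0, 0], [0.01, 0, 0, -0.005, 0, 0, 0], [0.01, 0, 0, -0.005, 0, 0, 0], [0.01, 0, 0, -0.005, 0, 0, 0]]]}}

```text
time_s: 17.85
ee_pos: [491.0, -242.2, 140.2]
orientation: [3.141, 0.0, 1.099]
ft_force: [0.3, -0.4, -0.7]
width: 0.259
```

```bash
python3 f.py; python3 look.py z9
```

```text
F [-0.1  -0.09 -1.09] [0.26 0.4  0.57] P [ 491.07 -242.17  140.17] W [ 0.008 -0.172 -0.009] rpy [3.1410e+00 4.0000e-04 1.0989e+00] t 18.1
copper px16: x 368 448 y 320 368 10
cols [  0   0   0  17 101 147 128 104 117 140 106  21   0   0   0   0]
rows [  0   0   0   0   0   0   0   0  47 130 214 243 181  66   0   0   0   0]
```

{"op": "step_arm", "data": {"motion": [[[0.01, 0, 0, 0.001, 0, 0, 0], [0.01, 0, 0, 0.002, 0, 0, 0], [0.01, 0, 0, 0.003, 0, 0, 0], [0.01, 0, 0, 0.004, 0, 0, 0], [0.01, 0, 0, 0.005, 0, 0, 0], [0.01, 0, 0, 0.005, 0, 0, 0], [0.01, 0, 0, 0.005, 0, 0, 0]]]}}

```text
time_s: 18.9
ee_pos: [491.2, -242.2, 135.3]
orientation: [3.141, 0.0, 1.099]
ft_force: [-1.1, -0.1, 0.6]
width: 0.255
```

```bash
python3 f.py; python3 look.py z10
```

```text
F [-0.82 -0.16  0.75] [0.42 0.56 0.37] P [ 491.2  -242.23  135.29] W [ 0.016  0.002 -0.003] rpy [3.1408e+00 5.0000e-04 1.0988e+00] t 19.15
copper px16: x 368 448 y 336 384 8
cols [  0   0   0  25 105 145 121 105 114 130  95  16   0   0   0   0]
rows [  0   0   0   0   0   0   0   0   2  62 148 221 229 152  42   0   0   0]
```

View pics/z9.png

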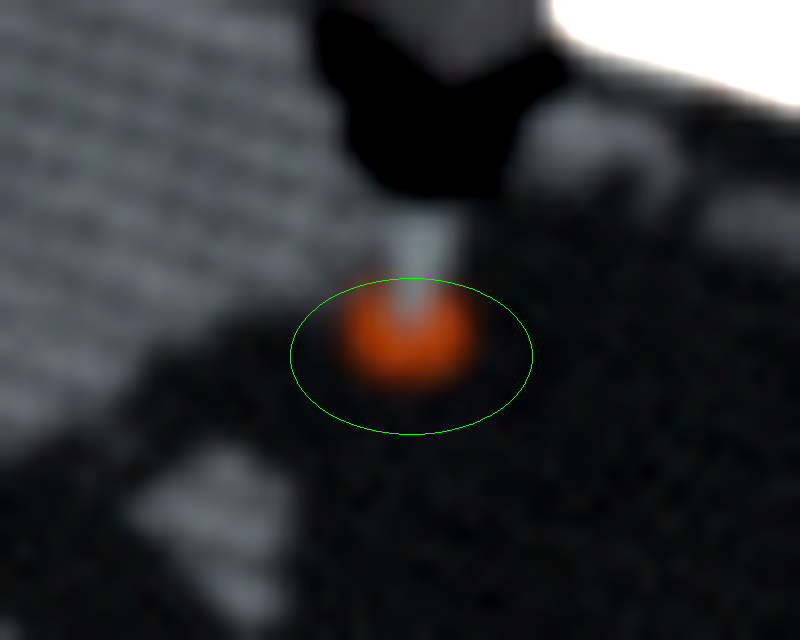

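Run:
```python
from ov import *
from grasp import *
from rig import capture
s=capture("scene"); st=robot.state()
x0,y0,w,h,k=365,145,60,80,10
im=cv2.resize(s["image"][y0:y0+h,x0:x0+w,::-1],None,fx=k,fy=k,interpolation=cv2.INTER_CUBIC)
im=cv2.convertScaleAbs(im,alpha=2.2)
cv2.imwrite("pics/v1.png",im[:600*800//600])
f=np.array([st["ee_pos"][0],st["ee_pos"][1],50.]); e=np.eye(3)
zc=46.8  # collar underside above plate if foot in ~2.8... 52-2.8
zc=49.2
def D(P,col):
    p=np.array([(proj(s,q)-[x0,y0]+.5)*k-.5 for q in P]).astype(int); cv2.polylines(im,[p],False,col,1)
D(circ(f,9,e[0],e[1]),(0,255,255)); D(circ(f+[0,0,zc],19,e[0],e[1]),(0,255,0)); D([f,f+[0,0,zc+96]],(0,255,255))
rr=R.from_euler('xyz',st["orientation"]).as_matrix()
for z in (zc+1,zc+50): D([f+[0,0,z]+rr@[i*12,j*15,0] for i,j in ((1,1),(1,-1),(-1,-1),(-1,1),(1,1))],(255,0,255))
cv2.imwrite("pics/v1_ov.png",im)
```

```text
(no output)
```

View pics/v1.png

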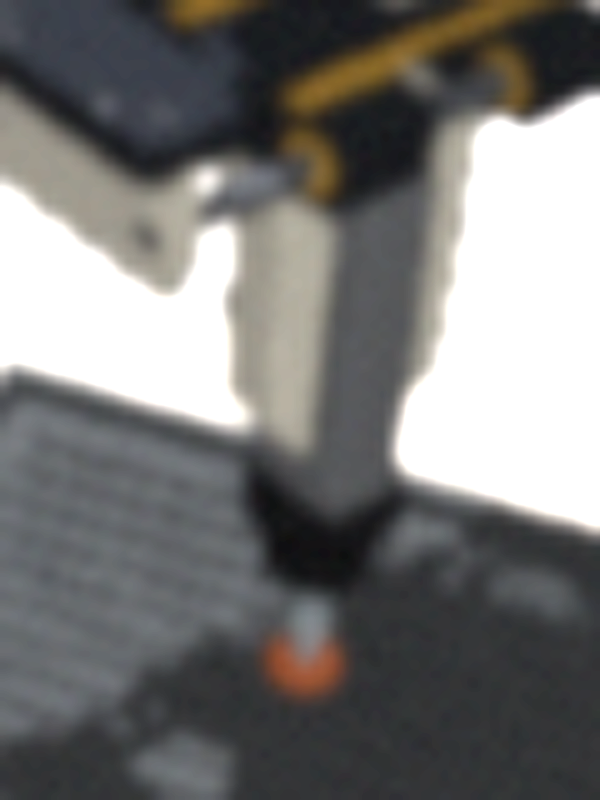

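View pics/v1_ov.png

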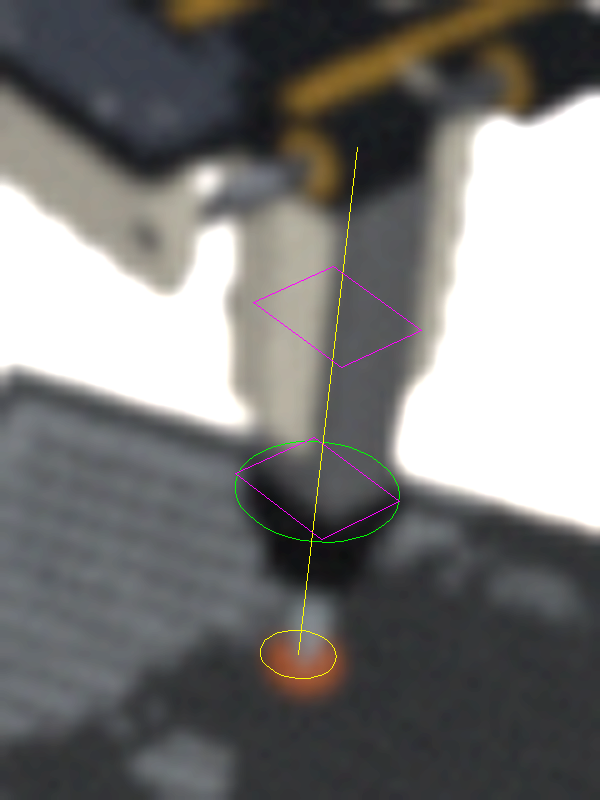

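{"op": "step_arm", "data": {"motion": [[[0.01, 0, 0, 0.001, 0, 0, 0], [0.01, 0, 0, 0.002, 0, 0, 0], [0.01, 0, 0, 0.0023, 0, 0, 0], [0.01, 0, 0, 0.0023, 0, 0, 0], [0.01, 0, 0, 0.0023, 0, 0, 0], [0.01, 0, 0, 0.0023, 0, 0, 0]]]}}

```text
time_s: 19.9
ee_pos: [491.2, -242.2, 133.0]
orientation: [3.141, 0.0, 1.099]
ft_force: [-1.3, -0.5, 2.5]
width: 0.254
```

```bash
python3 f.py; python3 f.py; python3 look.py z11; python3 -c "
from rig import capture
import cv2
cv2.imwrite('pics/final.png',capture('scene')['image'][:,:,::-1])"
```

```text
F [-0.48 -0.05  2.28] [0.58 0.44 0.27] P [ 491.2  -242.22  132.97] W [ 0.033  0.08  -0.009] rpy [3.1408e+00 4.0000e-04 1.0988e+00] t 20.15
F [-0.81 -0.03  2.48] [0.61 0.6  0.39] P [ 491.2  -242.23  132.95] W [0.008 0.069 0.001] rpy [3.1408e+00 4.0000e-04 1.0988e+00] t 20.45
copper px16: x 368 448 y 336 384 8
cols [  0   0   0  29 113 141 119 107 112 125  89  17   0   0   0   0]
rows [  0   0   0   0   0   0   0   0   1  51 144 225 237 155  39   0   0   0]
```

View pics/z11.png

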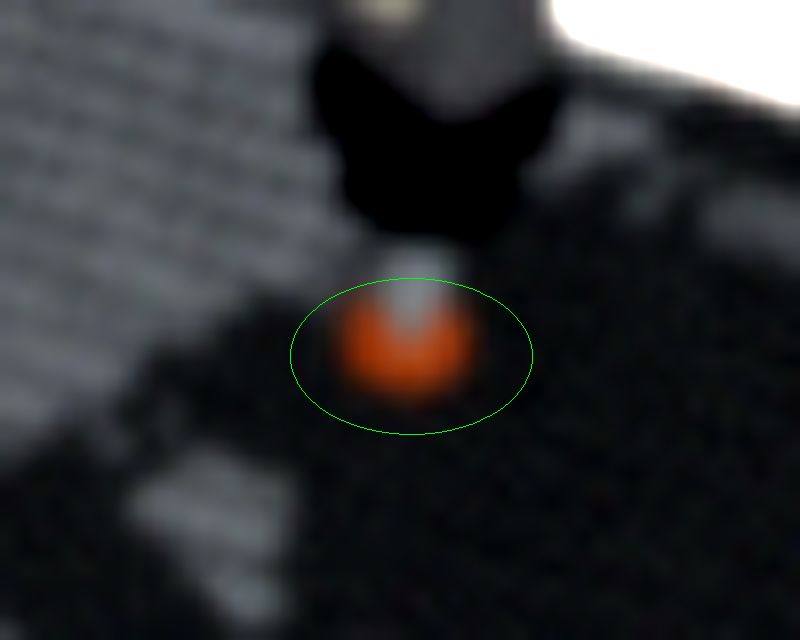

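View pics/final.png

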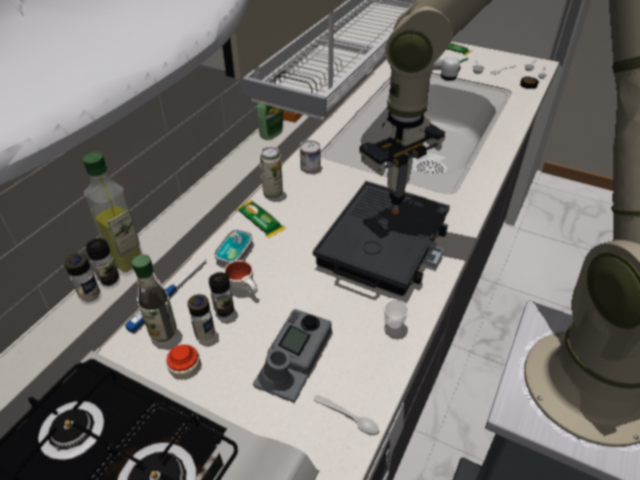

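```bash
python3 -c "
from rig import job
print(job.job_done())"
```

```text
the job is handed in; nothing more can be done
None
```

The probe is standing on the ribbed pad, held steady, with its foot pressed about half way in. I handed the job in at about 20.5 s; no verdict was reported.

**What I did**
- **Zero key:** I pressed it with the closed fingertips while the probe was still in its dock. It stopped at a tip height of 39.8 mm with 33 N on the wrist, which matches the 40 mm fully-down height. I then backed off, and the key looked raised again in later pictures.
- **Probe:** I gripped the handle at 30 N, drew it out about 130 mm along its own axis, and set the foot down on the ribbed pad.

**Last checks**
- **Position:** in the scene camera the foot is within about 1 mm of the middle of the ring.
- **Press:** about 3.5 N on the foot and 5.0 mm of travel after contact, which agree with each other.
- **Squareness:** the gripper is within about 0.06° of vertical, and the wrist moment is small (under 0.1 N m).
- **Other things:** the ones visible in the last scene picture look unmoved.

**What disagreed**
- **Cameras:** the two differed by 5–8 mm on where the reader and pads are. I settled the final position by comparing foot and ring in the same camera.
- **Grip height:** the foot touched 5 mm later than expected. The listed lengths explain it: 104 mm from grip to foot leaves 52 mm to the collar's underside, not 47. So I held the handle 5 mm low, with no sign of slipping, and set the press from the measured contact.
- **Sideways force:** the first touch left about 0.9 N sideways on the foot, so I lifted and set it down again. About 0.5–0.8 N remains.

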